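# Index the boot belt one turn and latch the handwheel

## Task

Move the boot belt on: turn the handwheel anticlockwise (seen from above) through at least one whole turn, going on until the fork on its rim stands in line with the latch post (its first pass, soon after the start, is not yet a whole turn). Leave the latch up until the fork has come round; then swing the latch bar over and press it right down into the fork, so that the wheel is locked. Let go and do not disturb the other things on the bench.

Things in the scene. Friction and masses are not known exactly. Their poses are not given: they have to be found in the camera images.
- drive: The fixed bench-top belt with its hand drive: a white-painted gearbox (190 x 190 mm, 60 mm high) carries a level steel handwheel, with the green boot belt beyond it. Origin on the bench under the wheel's axis; x points away from the robot, square to the belt (within 0.2 rad of world x), y along the belt to the latch post, z up.
- wheel_axis (a point): Point on the handwheel's upright axis at the top of its rim, 95 mm above the bench; frame as body drive. The wheel is a plain steel rim 250 mm over all with three thin spokes and a wider crank spoke, on which the black knob stands.
- knob (a point): Middle of the black crank knob, 95 mm from the wheel's axis, 130 mm above the bench. A round upright grip 22 to 28 mm across, from 97 to 151 mm above the bench. It spins freely on its pin: fingers closed on it need not turn with the wheel. It stands straight across the wheel from the fork. The frame turns with the wheel: -y points from axis to knob.
- fork (a point): Middle of the slot of the fork on the wheel's rim, 120 mm from the axis, 111 mm above the bench. Two upright prongs 24 mm apart, flaring outward at the top to about 40 mm, tips 134 mm above the bench; the slot runs radially. The latch bar drops into it.
- wheel (a joint): Handwheel angle in rad, growing anticlockwise from above. The fork is under the latch at 0 and, a whole turn later, at 6.283. Starts at -1.0 to -0.15, the fork short of the latch. Needs about 2.5 N at the knob, stays where left; stops at -1.4 and 7.2. A turn moves the boots on the belt 126 mm along y of body drive, clear of the wheel.
- latch_hinge (a point): Hinge of the drop latch, between two steel plates 200 mm from the wheel's axis along y of body drive (to the robot's left), 110 mm above the bench. The hinge pin runs along x of body drive.
- latch_grip (a point): Middle of the T cross-bar at the latch's free end: 14 mm thick, 46 mm long, parallel to the hinge pin, 115 mm from the hinge. A steel bar 10 mm wide, 12 mm deep joins it to the hinge. Open, it is about 220 mm above the bench, leaning away from the wheel; closed, it lies over the wheel, 110 mm above the bench, 85 mm from the axis.
- latch (a joint): Latch bar's angle above level, rad: 0 closed (level, home on its stop, in the fork if that is there), 1.57 upright, start 1.6 to 1.9 (leaning back from the wheel), stop 2.0. Stiff hinge: stays where left, needs about 1 N at the cross-bar, must be pushed right down. A prong under the bar blocks it; if the fork is slightly off, its flares guide the bar in.
- tape_roll: A roll of paper tape standing on its end, 72 mm across, 45 mm high, loose, right of the gearbox, near the belt; origin at its underside's middle. A bystander: leave it alone.
- labels: A small stack of labels, 75 x 55 mm, 32 mm high, loose, left of the gearbox, on the robot's side of the latch post; origin at its underside's middle. A bystander: leave it alone.
- pot: An open steel pot, 150 mm across, 100 mm high, loose, farther right; origin at its underside's middle. A bystander: leave it alone.
- bottle: A clear bottle with a red cap, 62 mm across, 190 mm high, loose, farther left; origin at its underside's middle. A bystander: leave it alone.
- tin: A plain metal tin, 72 mm across, 90 mm high, loose, left, beyond the latch post; origin at its underside's middle. A bystander: leave it alone.
- brush: A wooden-handled brush lying on the bench, loose, right, near the robot; origin under the brush. A bystander: leave it alone.
- driver: A screwdriver lying on the bench near the gearbox, loose, between gearbox and robot; origin at its underside's middle. A bystander: leave it alone.

How it is judged:
By the outcome, as a careful person would: the job done as asked, in the order asked, and still so for the second after the job is handed in, with the robot touching nothing.
It also fails if it takes over 72 s, if anything falls off the work surface, if the arm or the gripper's body presses on something with over 40 N, if the wrist force passes 120 N, or if a joint passes its speed limit or range.

## Robot

A 6-joint arm with a two-finger parallel gripper is mounted at the origin on the work surface. World frame = base frame: x ahead of the robot, y to its left, z up, the work surface at z = 0. Lengths are in mm, angles in rad, forces in N, time in s.
With the tool pointing down it reaches from about 275 to 750 mm from the base axis. Payload 10.2 kg.
Tool frame: the origin (TCP) lies between the finger pads; the fingertips stand 8 mm ahead of it and the grasp point (between the pads) lies 11 mm behind it; z points along the fingers, y is the line along which they close (so a half turn about z gives the same grasp; the last joint's range is limited). The gripper opens to 85 mm and grips with 20 to 120 N. Pads are 22 mm wide; open, the fingers measure 114 mm over their backs; the gripper's body (76 mm by 85 mm) begins 54 mm behind the grasp point. The pads swing forward as they close: fully open they stand 13 mm farther back than shut.
Start: joints at [-1.359, 0.313, 1.498, -0, 1.331, -0.223], TCP at [221.134, -476.163, 239.294] pointing down, gripper open.
Joint ranges: [-2.94, 2.94], [-0.97, 2.17], [0.19, 2.56], [-1.23, 4.37], [0.02, 3.11], [-2.88, 2.88]. Speed limits (rad/s): [2.39, 2.39, 3.01, 3.14, 3.14, 3.14].

## Interface

Orientations are given as a unit quaternion [w, x, y, z].
In Python, from rig import * gives the robot as it stands.
- The arm moves only by the shell command python3 -m handwheel 'ROWS' [FORCE]. ROWS is JSON, a list that holds one entry, the list of rows, each a list of 7 numbers: the shift along the world's x, y, z in mm, then the turn, a rotation vector about the world's x, y, z in degrees, then the opening, from -1 (shut) to 1 (fully open). A call has 1 to 8 rows; each row shifts and turns the commanded pose from where the row before left it; what a row does not reach is not made up. A row lasts 1/8 s, in which the tool goes at most 62.5 mm and 10.7 degrees, less where a joint would pass 70% of its speed; a pose out of reach is approached as far as the arm can. A call is refused whole if a number of a shift passes 62.5 or a number of a turn 10.7, either way. A call with a gripper value outside its range is refused whole. The fingers move at their own pace and stop on an object; FORCE is the grip in N (left out, the last holds). Time passes only in rows, so rows that do not move let the fingers close. It gives the time, the measured TCP pose, the force, the opening and the grip force at its end, in the units of the state.
- sense(): the state, without advancing time (a new reading comes with each control period).
- capture(name): name is "scene" or "top" or "wrist"; returns a dict with "image" (400x640x3 uint8, red, green, blue), "fx", "fy", "cx", "cy" (pixels), "rvec" (rotation vector, rad) and "tvec" (3), from world to camera coordinates, as OpenCV has them; the wrist camera has in their place "hand_eye" (4x4, takes a point from camera to tool coordinates, whose origin is the TCP and whose axes are the flange's). Camera axes: x right, y down, z forward; pixel columns grow to the right and rows downward; lengths in mm; the calibration is good to about 2 mm. A picture is of the moment at which its call begins: read the wrist's pose just before it. There is no depth.
- finish_job(): hands the job in; it is judged then, once.
The state is a dict: "time_s": time; "joints": joint angles; "dq": joint speeds; "tau": joint torques, N m; "eef_pos": TCP position; "ee_rot": TCP orientation; "force": force on the tool from outside, world axes, zero at the start; "wrist_torque": the same for the moment, N m; "grip_width": opening from 0.0 (shut) to 1.0 (fully open); "grip_force": force on a finger pad.
Only numpy, scipy, OpenCV 4.12 (cv2) and the standard library are available. Lean on these libraries where they do the work, as an engineer would, in place of code of your own. Each camera call takes 0.05 s, during which the arm holds its last target. There are 200 camera calls.

## Working session

There is one attempt and no reset: what is moved stays moved. The work goes in short steps, Python scripts to look and compute and a shell command to move; the robot and the scene stay as the last step left them, time stands still between calls to the robot, and variables do not carry over. Pictures are saved under pics/ and viewed, at most 10 in all, crops included, and the job is handed in when it is done.

```bash
ls; mkdir -p pics; python3 - <<'E'
from rig import *
import cv2
s=sense();print({k:s[k] for k in('time_s','eef_pos','ee_rot','force','grip_width')})
for n in('scene','top'):
    c=capture(n);cv2.imwrite(f'pics/{n}0.png',c['image'][:,:,::-1]);print(n,c['fx'],c['fy'],c['cx'],c['cy'],c['rvec'],c['tvec'])
E
```

```text
pics
{'time_s': 0.0, 'eef_pos': array([ 221.07696798, -475.9127587 ,  238.71585726]), 'ee_rot': array([-6.81835080e-04,  9.76460403e-01,  2.15695658e-01,  3.94710671e-06]), 'force': array([-0.57074406, -0.45197003,  0.28395819]), 'grip_width': 1.00367229981568}
scene 366.43381445624175 366.43381445624175 320.1813477573993 194.84159855224087 [ 0.64317045  2.76000717 -0.98481391] [ 492.10524631 -140.0648223  1136.66817858]
top 392.6141697005073 392.6141697005073 315.9997359305518 201.88485010784754 [ 2.16075139 -2.19132456  0.06782213] [  47.57344882  556.29352054 1072.45548542]
```

View pics/scene0.png

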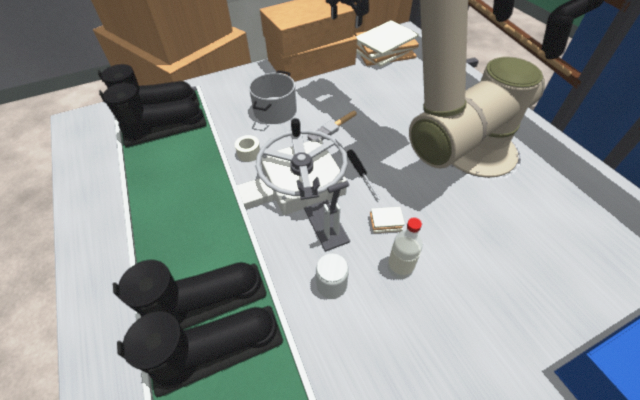

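View pics/top0.png

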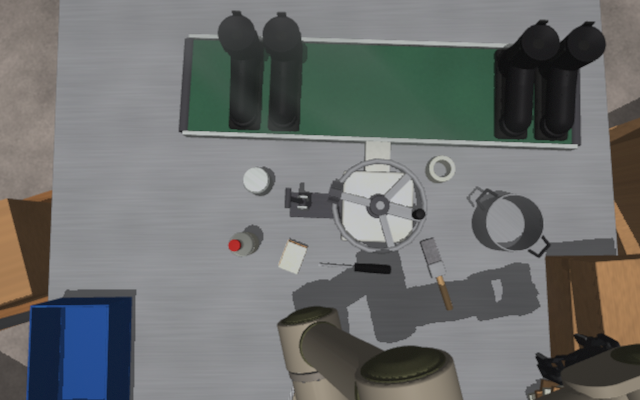

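The scene view shows the latch open at (330,190) and the wheel at (302,160). In the top view the axis is at about (379,205), the knob at (418,214) and the latch post at (300,199). I'll zoom in on the top view and calibrate.

```bash
cat >h.py <<'E'
from rig import *
import cv2,numpy as np
def ray(c,u,v,z):
    R=cv2.Rodrigues(np.array(c['rvec']))[0];t=np.array(c['tvec']).ravel()
    d=R.T@np.array([(u-c['cx'])/c['fx'],(v-c['cy'])/c['fy'],1]);o=-R.T@t
    return o+d*(z-o[2])/d[2]
def proj(c,p):
    K=np.array([[c['fx'],0,c['cx']],[0,c['fy'],c['cy']],[0,0,1]])
    return cv2.projectPoints(np.array(p,float).reshape(-1,3),np.array(c['rvec']),np.array(c['tvec']),K,None)[0].reshape(-1,2)
def crop(c,u0,v0,u1,v1,k,name):
    cv2.imwrite(name,cv2.resize(c['image'][v0:v1,u0:u1,::-1],None,fx=k,fy=k,interpolation=cv2.INTER_CUBIC))
E
python3 - <<'E'
from h import *
c=capture('top');crop(c,280,145,440,265,5,'pics/t1.png')
for n,u,v,z in(('axis',379,205,95),('knob',418,214,145),('hinge',300,199,110),('label',293,256,32),('bottle',236,244,190),('tin',257,181,90),('tape',441,168,45)):print(n,ray(c,u,v,z).round(0))
E
```

```text
axis [ 541. -124.   95.]
knob [ 514. -212.  145.]
hinge [558.  79. 110.]
label [409. 104.  32.]
bottle [448. 226. 190.]
tin [609. 193.  90.]
tape [ 643. -303.   45.]
```

View pics/t1.png

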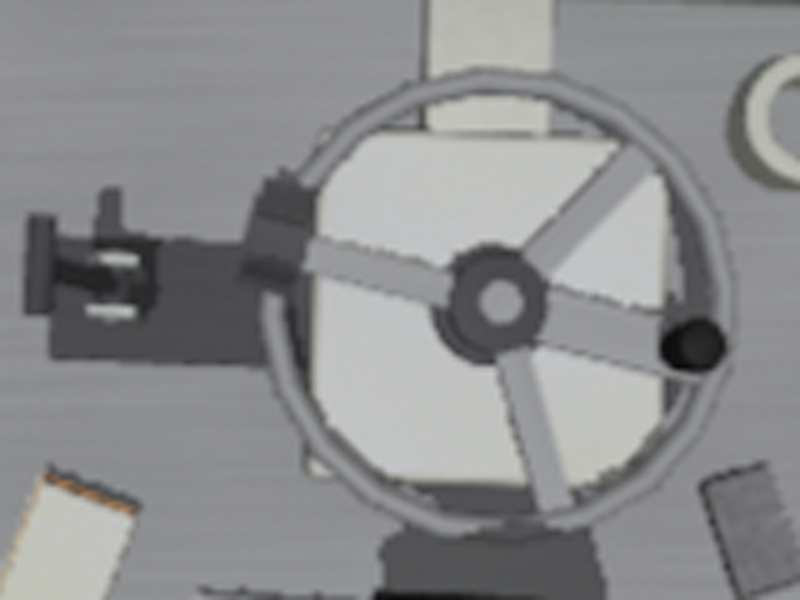

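In the crop, the hub is at (501,302), the hinge plates' midpoint at (118,285), the T-bar at (40,264), the knob top at (697,342) and the fork at (280,232).

```bash
python3 - <<'E'
from h import *
c=capture('top');f=lambda u,v,z:ray(c,280+u/5,145+v/5,z)
A=f(500,302,95);H=f(118,285,125);k=f(697,342,151);T=f(40,264,220);F=f(280,232,125)
for n,p in zip('AHkTF',(A,H,k,T,F)):
    d=(p-A)[:2];print(n,p.round(1),np.hypot(*d).round(1),np.degrees(np.arctan2(d[1],d[0])).round(1))
w=capture('scene');crop(w,230,100,390,260,3.7,'pics/s1.png')
print(proj(w,[A,H,k,T,F]).round(1))
E
```

```text
A [ 539.8 -126.9   95. ] 0.0 0.0
H [549.2  69.7 125. ] 196.8 87.3
k [ 515.2 -213.9  151. ] 90.5 -105.8
T [552.1 100.9 220. ] 228.2 86.9
F [574.8 -12.5 125. ] 119.7 73.0
[[301.8 157.4]
 [332.2 203.2]
 [296.  119.7]
 [338.5 186.3]
 [307.4 183.1]]
```

View pics/s1.png

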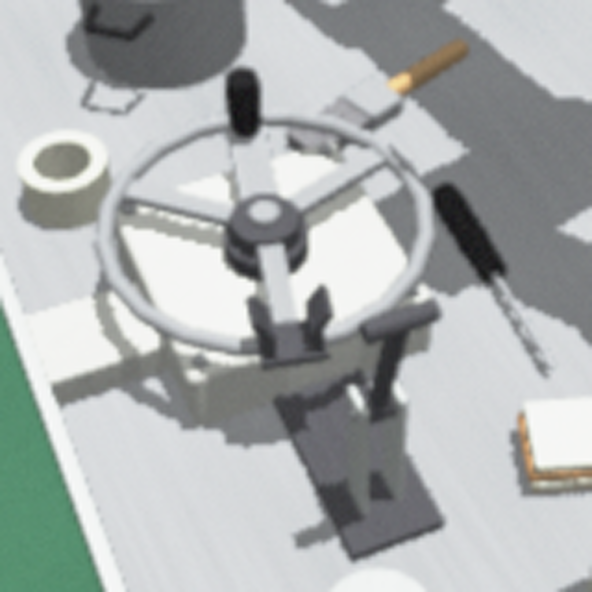

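The scene view confirms the points to within a pixel, and the wheel stands at about -0.24 rad. I'll move above the knob with the gripper aligned to the drive.

```bash
python3 -m handwheel '[[[36,32,0,0,0,-3.5,1],[37,33,0,0,0,-3.5,1],[37,33,0,0,0,-3.5,1],[37,33,0,0,0,-3.5,1],[37,33,0,0,0,-3.5,1],[37,33,0,0,0,-3.5,1],[36,32,0,0,0,-3.5,1],[36,31,0,0,0,-3.5,1]]]' 25; python3 -m handwheel '[[[0,0,-20,0,0,0,1],[0,0,0,0,0,0,1],[0,0,0,0,0,0,1]]]'; python3 - <<'E'
from h import *
s=sense();print(s['time_s'],s['eef_pos'],s['ee_rot'],s['force'])
c=capture('wrist');cv2.imwrite('pics/w1.png',c['image'][:,:,::-1])
w,x,y,z=s['ee_rot'];from scipy.spatial.transform import Rotation as R
X=R.from_quat([x,y,z,w]).as_matrix();he=np.array(c['hand_eye']);P=np.array([515,-216,151.])
for P in([514,-216,151],[540,-127,95]):
    p=np.linalg.inv(he)@np.append(X.T@(np.array(P)-s['eef_pos']),1)
    print(c['fx']*p[0]/p[2]+c['cx'],c['fy']*p[1]/p[2]+c['cy'],p)
E
```

```text
time_s: 1.25
eef_pos: [515.2, -214.9, 239.3]
ee_rot: [-0.0, 1.0, -0.028, -0.0]
force: [0.8, -0.3, -0.1]
grip_width: 0.997
grip_force: 0.0
time_s: 1.62
eef_pos: [514.0, -216.7, 220.0]
ee_rot: [0.0, 1.0, -0.027, 0.0]
force: [-0.1, -0.3, 0.0]
grip_width: 1.004
grip_force: 0.0
1.625 [ 514.03942276 -216.65803061  219.95696836] [ 2.09924739e-04  9.99627700e-01 -2.72826401e-02  2.73578716e-04] [-0.12969497 -0.34741313  0.02542355]
321.53971585567547 221.9877592982735 [  0.27633249  12.95812197 217.53293933   1.        ]
220.38819981940054 177.72668839809174 [-90.01730474 -23.76413688 264.77206275   1.        ]
```

View pics/w1.png

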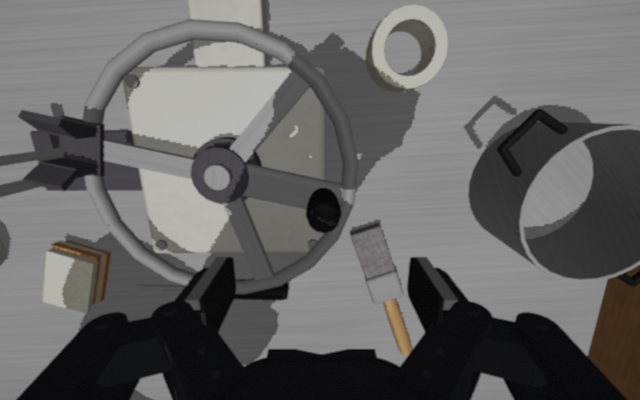

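The knob shows at about (324,210) and the hub at (217,177). I'll check the projection of the knob's base and middle.

```bash
python3 - <<'E'
from h import *
from scipy.spatial.transform import Rotation as R
s=sense();c=capture('wrist')
w,x,y,z=s['ee_rot'];X=R.from_quat([x,y,z,w]).as_matrix();he=np.array(c['hand_eye']);print(he.round(2))
def pj(P):
    p=np.linalg.inv(he)@np.append(X.T@(np.array(P)-s['eef_pos']),1);return (c['fx']*p[0]/p[2]+c['cx'],c['fy']*p[1]/p[2]+c['cy'])
print([np.round(pj((514,-216,h))) for h in(97,124,151)])
th=np.linspace(0,6.28,90);E=np.array([pj((540+125*np.cos(t),-127+125*np.sin(t),90)) for t in th]);print(E.min(0),E.max(0))
g=c['image'].max(2)[170:250,295:360]; m=(g<45); ys,xs=np.where(m);print(xs.min()+295,xs.max()+295,ys.min()+170,ys.max()+170,xs.mean()+295,ys.mean()+170)
def blob(x,y):
    q=[pj((x+12.5*np.cos(t),y+12.5*np.sin(t),h)) for t in th for h in(97,151)];q=np.array(q);return q.min(0).round(),q.max(0).round()
for P in((514,-216),(518,-217),(520,-218)):print(P,blob(*P))
E
```

```text
[[   0.     -0.96   -0.3    76.53]
 [   1.      0.      0.     -0.99]
 [   0.     -0.3     0.96 -135.04]
 [   0.      0.      0.      1.  ]]
[array([321., 201.]), array([321., 210.]), array([321., 222.])]
[80.84260015 20.27781364] [359.51065044 295.45988431]
307 359 188 233 323.55490360435874 210.49287510477788
(514, -216) (array([304., 188.]), array([338., 238.]))
(518, -217) (array([305., 183.]), array([340., 233.]))
(520, -218) (array([307., 181.]), array([341., 230.]))
```

The knob is at about (516,-218). I'll descend and grip it.

```bash
python3 -m handwheel '[[[2,-1,-16,0,0,0,1],[0,0,-20,0,0,0,1],[0,0,-20,0,0,0,1],[0,0,-20,0,0,0,1],[0,0,-20,0,0,0,1],[0,0,0,0,0,0,1],[0,0,0,0,0,0,-1],[0,0,0,0,0,0,-1]]]' 25; python3 -m handwheel '[[[0,0,0,0,0,0,-1],[0,0,0,0,0,0,-1],[0,0,0,0,0,0,-1],[0,0,0,0,0,0,-1]]]'
```

```text
time_s: 2.72
eef_pos: [516.4, -217.4, 124.1]
ee_rot: [0.0, 1.0, -0.027, 0.001]
force: [0.1, 0.0, 0.2]
grip_width: 0.606
grip_force: 0.0
time_s: 3.22
eef_pos: [516.4, -218.2, 124.1]
ee_rot: [0.001, 1.0, -0.027, 0.001]
force: [-1.0, -5.1, 2.6]
grip_width: 0.308
grip_force: 25.1
```

Gripped. I'll work out the chord shifts: 31 rows of 12°.

```bash
cat >arc.py <<'E'
import sys,numpy as np
ax,ay,a0,st,n=map(float,sys.argv[1:])
a=np.radians(a0+st*np.arange(n+1));p=np.c_[ax+95*np.cos(a),ay+95*np.sin(a)]
print(p[0].round(1),p[-1].round(1));print(np.diff(p.round(1),axis=0).round(1).tolist())
E
python3 arc.py 540 -127 -104.7 12 31
```

```text
[ 515.9 -218.9] [ 535.5 -221.9]
[[19.6, -3.0], [19.9, 1.1], [19.1, 5.3], [17.7, 9.1], [15.3, 12.6], [12.4, 15.5], [9.0, 17.7], [5.0, 19.2], [0.9, 19.9], [-3.2, 19.6], [-7.2, 18.5], [-10.9, 16.6], [-14.1, 13.9], [-16.7, 10.8], [-18.6, 7.0], [-19.6, 3.0], [-19.9, -1.1], [-19.1, -5.3], [-17.7, -9.1], [-15.3, -12.6], [-12.4, -15.5], [-9.0, -17.7], [-5.0, -19.2], [-0.9, -19.9], [3.2, -19.6], [7.2, -18.5], [10.9, -16.6], [14.1, -13.9], [16.7, -10.8], [18.6, -7.0], [19.6, -3.0]]
```

Four rows first, to watch the forces.

```bash
python3 -m handwheel '[[[19.6,-3,0,0,0,0,-1],[19.9,1.1,0,0,0,0,-1],[19.1,5.3,0,0,0,0,-1],[17.7,9.1,0,0,0,0,-1],[0,0,0,0,0,0,-1]]]'
```

```text
time_s: 3.85
eef_pos: [594.7, -205.4, 124.1]
ee_rot: [0.002, 1.0, -0.027, 0.003]
force: [6.8, -6.9, -0.2]
grip_width: 0.31
grip_force: 25.3
```

```bash
python3 -m handwheel '[[[16.5,11.4,0,0,0,0,-1],[13.4,14.5,0,0,0,0,-1],[9,17.7,0,0,0,0,-1],[5,19.2,0,0,0,0,-1],[0.9,19.9,0,0,0,0,-1],[-3.2,19.6,0,0,0,0,-1],[0,0,0,0,0,0,-1]]]'
```

```text
time_s: 4.72
eef_pos: [633.3, -100.8, 124.0]
ee_rot: [-0.0, 1.0, -0.026, -0.001]
force: [-5.9, 0.7, 6.2]
grip_width: 0.309
grip_force: 25.8
```

```bash
python3 -m handwheel '[[[-8.2,18.5,0,0,0,0,-1],[-11.9,16.6,0,0,0,0,-1],[-14.1,13.9,0,0,0,0,-1],[-16.7,10.8,0,0,0,0,-1],[-18.6,7,0,0,0,0,-1],[-19.6,3,0,0,0,0,-1],[0,0,0,0,0,0,-1]]]'
```

```text
time_s: 5.6
eef_pos: [544.1, -31.9, 124.0]
ee_rot: [-0.0, 1.0, -0.027, -0.0]
force: [-2.2, 2.5, 5.8]
grip_width: 0.31
grip_force: 25.9
```

```bash
python3 -m handwheel '[[[-19.9,-1.1,0,0,0,0,-1],[-19.1,-5.3,0,0,0,0,-1],[-17.7,-9.1,0,0,0,0,-1],[-15.3,-12.6,0,0,0,0,-1],[-12.4,-15.5,0,0,0,0,-1],[-9,-17.7,0,0,0,0,-1],[-5,-19.2,0,0,0,0,-1],[0,0,0,0,0,0,-1]]]'
```

```text
time_s: 6.6
eef_pos: [447.5, -114.6, 124.0]
ee_rot: [0.001, 1.0, -0.028, 0.001]
force: [2.3, -2.5, 4.6]
grip_width: 0.306
grip_force: 26.3
```

```bash
python3 -m handwheel '[[[-0.9,-19.5,0,0,0,0,-1],[3.2,-19.3,0,0,0,0,-1],[7.2,-18.2,0,0,0,0,-1],[10.9,-16.3,0,0,0,0,-1],[14.1,-13.6,0,0,0,0,-1],[16.7,-10.5,0,0,0,0,-1],[18.6,-6.8,0,0,0,0,-1],[19.6,-2.9,0,0,0,0,-1]]]';  python3 -m handwheel '[[[0,0,0,0,0,0,-1],[0,0,0,0,0,0,-1]]]'
```

```text
time_s: 7.6
eef_pos: [536.5, -221.5, 124.0]
ee_rot: [0.001, 1.0, -0.027, 0.0]
force: [-3.5, -4.3, 8.0]
grip_width: 0.309
grip_force: 26.7
time_s: 7.85
eef_pos: [537.1, -221.5, 124.1]
ee_rot: [0.002, 1.0, -0.027, 0.001]
force: [2.2, -7.3, 2.8]
grip_width: 0.309
grip_force: 26.4
```

```bash
python3 - <<'E'
from h import *
c=capture('top');crop(c,280,145,440,265,5,'pics/t2.png')
E
```

```text
(no output)
```

View pics/t2.png

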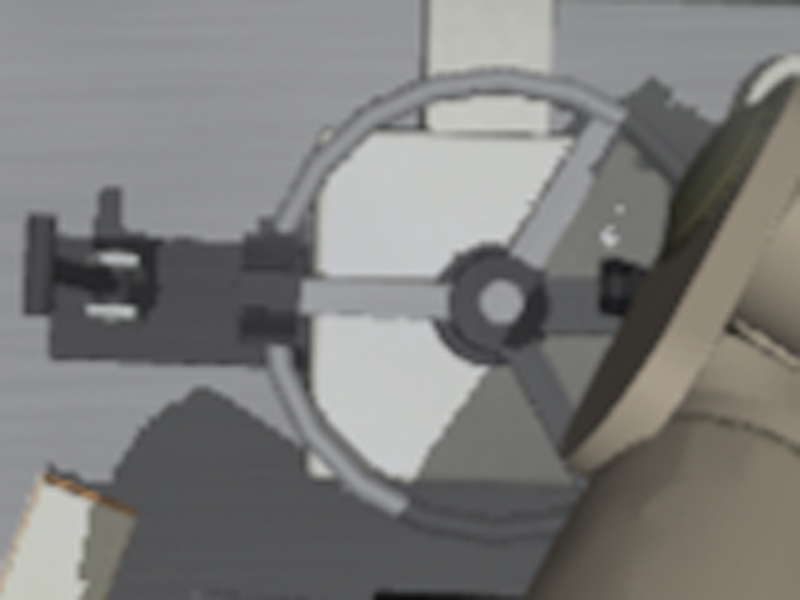

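The fork now stands within about 0.03 rad of the hinge line: prongs at (275,249) and (270,324), hinge at (118,285). I'll release the knob and lift.

```bash
python3 -m handwheel '[[[0,0,0,0,0,0,1],[0,0,0,0,0,0,1],[0,0,0,0,0,0,1],[0,0,0,0,0,0,1],[0,0,0,0,0,0,1],[0,0,20,0,0,0,1],[0,0,40,0,0,0,1],[0,0,40,0,0,0,1]]]'; python3 -m handwheel '[[[0,0,40,0,0,0,-1],[4,55,0,0,0,0,-1],[4,55,0,0,0,0,-1],[4,55,0,0,0,0,-1],[4,55,0,0,0,0,-1],[0,55,0,0,0,0,-1],[0,55,0,0,0,0,-1],[0,33,0,0,0,0,-1]]]'; python3 -m handwheel '[[[0,0,-10,0,0,0,-1],[0,0,0,0,0,0,-1]]]'; python3 - <<'E'
from h import *
c=capture('top');crop(c,280,145,440,265,5,'pics/t3.png')
c=capture('scene');crop(c,230,80,430,230,4,'pics/s3.png')
E
```

```text
time_s: 8.9
eef_pos: [535.8, -220.1, 224.4]
ee_rot: [-0.0, 1.0, -0.027, -0.0]
force: [0.4, 0.0, -0.4]
grip_width: 1.002
grip_force: 0.0
time_s: 9.9
eef_pos: [551.5, 145.3, 263.4]
ee_rot: [-0.0, 1.0, -0.026, 0.0]
force: [-0.9, -0.4, 0.0]
grip_width: -0.001
grip_force: 0.0
time_s: 10.15
eef_pos: [551.6, 142.2, 252.3]
ee_rot: [0.0, 1.0, -0.027, -0.001]
force: [-0.9, 0.1, -0.7]
grip_width: -0.002
grip_force: 0.0
```

View pics/s3.png

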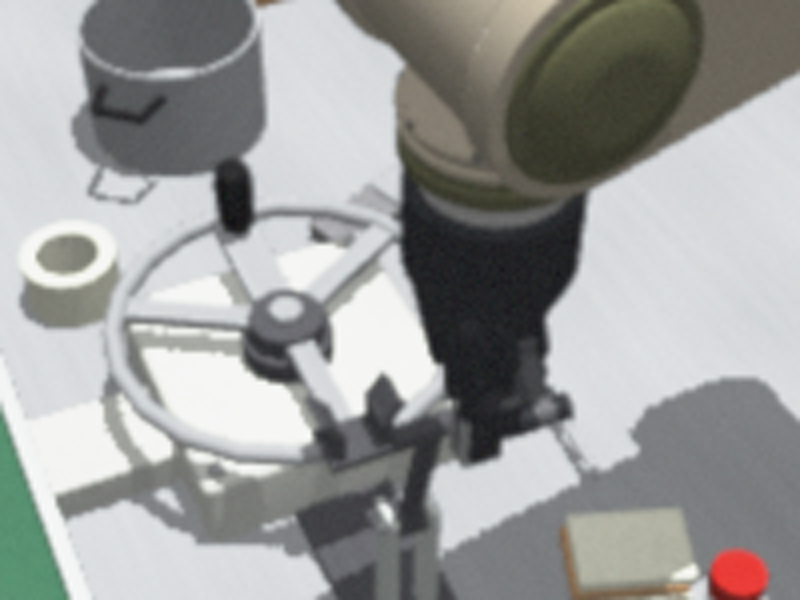

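The gripper is behind the T-bar, with the latch still up and the fork at (355,440) in line. I'll descend behind the bar and push.

```bash
python3 -m handwheel '[[[0,0,-20,0,0,0,-1],[0,0,-20,0,0,0,-1],[0,-10,0,0,0,0,-1],[0,-10,0,0,0,0,-1],[0,-12,0,0,0,0,-1],[0,-12,0,0,0,0,-1],[0,0,0,0,0,0,-1]]]'; python3 -m handwheel '[[[0,-12,1,0,0,0,-1],[0,-12,1,0,0,0,-1],[0,-12,1,0,0,0,-1],[0,-12,0,0,0,0,-1],[0,0,0,0,0,0,-1]]]'
```

```text
time_s: 11.12
eef_pos: [552.0, 97.8, 213.5]
ee_rot: [0.0, 1.0, -0.028, 0.0]
force: [-0.4, 1.0, -0.2]
grip_width: 0.002
grip_force: 0.0
time_s: 11.75
eef_pos: [552.0, 49.8, 216.3]
ee_rot: [0.0, 1.0, -0.028, 0.0]
force: [-0.2, -0.2, 0.4]
grip_width: 0.0
grip_force: 0.0
```

```bash
python3 - <<'E'
from h import *
c=capture('scene');crop(c,230,80,430,230,4,'pics/s4.png')
E
```

```text
(no output)
```

View pics/s4.png

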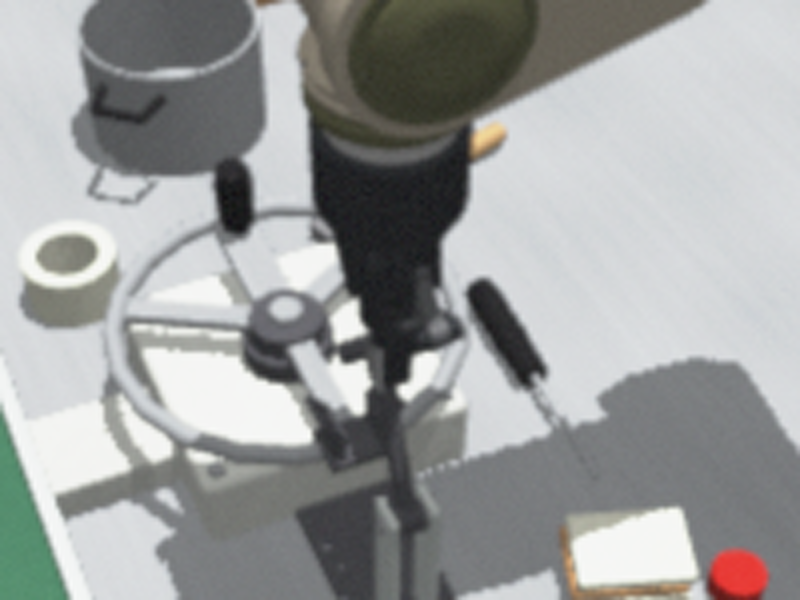

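The bar is past vertical and following the fingers at (395,400). I'll go on along the arc.

```bash
python3 -m handwheel '[[[0,-15,-5,0,0,0,-1],[0,-16,-6,0,0,0,-1],[0,-15,-7,0,0,0,-1],[0,-14,-8,0,0,0,-1],[-1,-13,-15,0,0,0,-1],[-1,-12,-15,0,0,0,-1],[-1,-7,-15,0,0,0,-1],[0,0,0,0,0,0,-1]]]'
```

```text
time_s: 12.8
eef_pos: [548.3, -41.4, 143.9]
ee_rot: [-0.0, 1.0, -0.027, -0.001]
force: [-0.4, -0.1, 1.6]
grip_width: -0.001
grip_force: 0.0
```

```bash
python3 -m handwheel '[[[-1,0,-7,0,0,0,-1],[-1,0,-6,0,0,0,-1],[0,0,-4,0,0,0,-1],[0,0,-2,0,0,0,-1],[0,0,0,0,0,0,-1]]]'
```

```text
time_s: 13.42
eef_pos: [546.9, -41.1, 126.2]
ee_rot: [-0.0, 1.0, -0.027, -0.0]
force: [-0.6, -0.1, -0.0]
grip_width: 0.0
grip_force: 0.0
```

```bash
python3 -m handwheel '[[[0,0,-2,0,0,0,-1],[0,0,-2,0,0,0,-1],[0,0,0,0,0,0,-1]]]';python3 -m handwheel '[[[0,0,-2,0,0,0,-1],[0,0,0,0,0,0,-1]]]'
```

```text
time_s: 13.8
eef_pos: [547.4, -41.3, 124.2]
ee_rot: [0.0, 1.0, -0.027, 0.001]
force: [-5.7, 0.8, 14.9]
grip_width: 0.0
grip_force: 7.7
time_s: 14.05
eef_pos: [547.6, -41.3, 123.6]
ee_rot: [0.001, 1.0, -0.027, 0.001]
force: [-9.5, 1.2, 26.7]
grip_width: 0.001
grip_force: 13.7
```

The stop is reached at the expected height, with the tip at about 116. One slightly firmer press, then retreat and look.

```bash
python3 -m handwheel '[[[0,0,-1.5,0,0,0,-1],[0,0,0,0,0,0,-1]]]'; python3 -m handwheel '[[[0,0,20,0,0,0,-1],[0,0,40,0,0,0,-1],[0,0,40,0,0,0,-1],[-20,-50,20,0,0,0,-1],[-30,-60,0,0,0,0,-1],[-30,-60,0,0,0,0,-1],[-30,-60,0,0,0,0,-1],[0,0,0,0,0,0,-1]]]'; python3 - <<'E'
from h import *
a=capture('top');b=capture('scene')
i=cv2.resize(a['image'][145:265,280:440,::-1],(400,300),interpolation=2);j=cv2.resize(b['image'][100:250,230:430,::-1],(400,300),interpolation=2)
cv2.imwrite('pics/f.png',cv2.resize(np.vstack([i,j]),(400,600)))
R=[(541.5,-126.5),(550,73)];u=np.array([R[1][0]-R[0][0],R[1][1]-R[0][1]]);u=u/np.hypot(*u)
for r,z in((85,117),(120,111)):
  P=[R[0][0]+u[0]*r,R[0][1]+u[1]*r,z];print(((proj(a,[P])-[280,145])*2.5).round(),(proj(b,[P])-[230,100])*2+[0,300])
E
```

```text
time_s: 14.3
eef_pos: [547.8, -41.4, 123.2]
ee_rot: [0.001, 1.0, -0.027, 0.002]
force: [-13.7, 2.9, 35.7]
grip_width: -0.001
grip_force: 18.2
time_s: 15.3
eef_pos: [441.4, -262.0, 238.7]
ee_rot: [0.0, 1.0, -0.03, -0.0]
force: [1.1, 0.8, 0.4]
grip_width: 0.001
grip_force: 0.0
[[169. 145.]] [[166.72050209 446.75230779]]
[[134. 145.]] [[177.84960659 469.0993658 ]]
```

View pics/f.png

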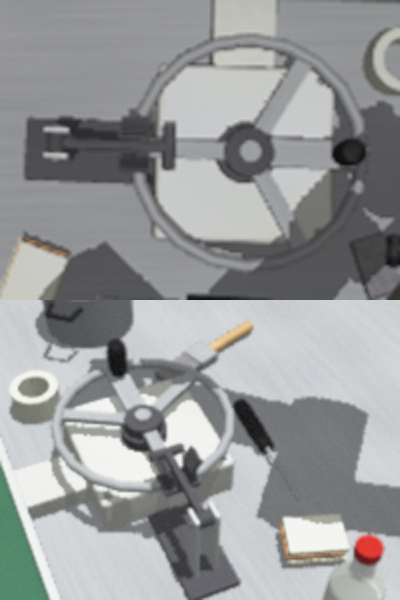

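In the top view the T is at (168,145), as predicted, so the latch is down. I'll use one last enlarged view, with the predicted closed T outline beside it, to confirm that it is fully seated.

```bash
python3 - <<'E'
from h import *
b=capture('scene');a=capture('top')
A=np.array([541.5,-126.5]);H=np.array([549.5,73]);u=(H-A)/np.hypot(*(H-A));v=np.array([u[1],-u[0]])
def im(c,x,y,w,h):
    k=10;I=cv2.resize(c['image'][y:y+h,x:x+w,::-1],None,fx=k,fy=k,interpolation=cv2.INTER_CUBIC)
    for th,col in((0,(0,0,255)),(0.15,(0,255,0))):
        r=200-115*np.cos(th);z=110+115*np.sin(th)
        P=[[*(A+u*r+v*s),z+7] for s in(-23,23)]
        for q in proj(c,P):cv2.circle(I,tuple(int(t) for t in (q-[x,y])*k+k/2),4,col,-1)
    return I
cv2.imwrite('pics/g.png',np.vstack([cv2.resize(im(b,295,160,60,45),(400,300)),cv2.resize(im(a,320,180,60,45),(400,300))]))
E
```

```text
(no output)
```

View pics/g.png

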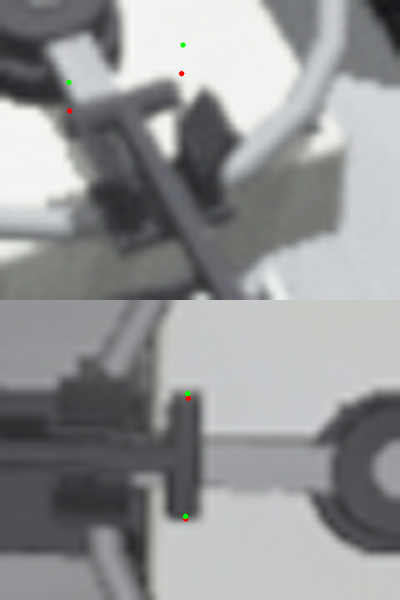

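The T-bar lies level at the closed (red) marks, and the bar sits between the prongs. Handing in.

```bash
python3 -c "
from rig import *
print(finish_job())"
```

```text
the job is handed in; nothing more can be done
None
```

I turned the handwheel just over one whole turn anticlockwise, then swung the latch over and pressed it down into the fork. The final pictures show it seated, and I handed the job in at about 15 s with the robot clear and no contact with the other bench items that I could see.

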